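# Snug the adjustable wrench on the tray's lock nut and turn it

## Robot

A 6-joint arm with a two-finger parallel gripper is mounted at the origin on the work surface. World frame = base frame: x ahead of the robot, y to its left, z up, the work surface at z = 0. Lengths are in m, angles in degrees, forces in N, time in s.
With the tool pointing down it reaches from about 0.275 to 0.825 m from the base axis. Payload 4.9 kg.
Tool frame: the origin (TCP) lies at the very end of the fingers, on their centre line; the grasp point (between the pads) lies 19 mm behind it; z points along the fingers, y is the direction in which the jaws open and shut (so a half turn about z gives the same grasp; the last joint's range is limited). The gripper opens to 85 mm and grips with 20 to 120 N. Pads are 22 mm wide; open, the fingers measure 114 mm over their backs; the gripper's body (76 mm by 85 mm) begins 54 mm behind the grasp point. The pads swing forward as they close: fully open they stand 13 mm farther back than shut.
Start: joints at [-85.038, 18.69, -11.035, 60.275, 0, 82.311], TCP at [0.12, -0.537, 0.231] pointing down, gripper open.
Joint ranges: [-152.03, 152.03], [-55.5, 102.48], [-74.3, 77.21], [-110.64, 120.58], [-84.22, 78.4], [-180, 180]. Speed limits (degrees/s): [147.25, 147.25, 180, 180, 180, 180].

## Interface

Orientations are given as [roll, pitch, yaw] about the fixed x, y, z axes, in that order (R = Rz(yaw) Ry(pitch) Rx(roll)).
In Python, from workcell import robot gives the robot as it stands. The module is installed in compiled form; this text tells all that it offers.
- The arm moves only by the tool servo_tool, never from a script. Its argument "deltas" is a list of rows, each a list of 5 numbers: the closure in counts, from 0 (fully open) to 255 (shut), then the shift along the tool's x, y, z in m, then the turn about the tool's z in degrees. A call has 1 to 8 rows; each row is the pose to reach, as a shift and turn from the pose commanded when the call began, along the tool's axes at that moment; what a row does not reach only later rows make up. A row lasts 1/12 s, in which the tool goes at most 41.7 mm and 7.16 degrees, less where a joint would pass 70% of its speed; a pose out of reach is approached as far as the arm can. A call with a gripper value outside its range is refused whole. The fingers move at their own pace and stop on an object; "newtons" is the grip in N (left out, the last holds). Time passes only in rows, so rows that repeat a pose let the fingers close. It gives the time, the measured TCP pose, the force and the opening at its end, in the units of the state.
- robot.get_state(): the state, without advancing time (a new reading comes with each control period).
- robot.snapshot(name): name is "scene" or "side" or "wrist"; returns the picture (420x560x3 uint8, red, green, blue); there is no depth.
- robot.camera_info(name): a dict with "camera_matrix" (3x3 intrinsics, pixels), "dist" ([k1, k2, p1, p2, k3] as OpenCV has them; the pictures are not rectified), "T" (4x4, takes a point from camera to world coordinates). Camera axes: x right, y down, z forward; pixel columns grow to the right and rows downward; lengths in m; the calibration is good to about 2 mm. A picture is of the moment at which its call begins: read the wrist's pose just before it. camera_info takes no time and is no camera call; for the wrist camera it gives the pose at the moment of the call.
- robot.sign_off(): hands the job in, once; it reports no verdict.
The state is a dict: "time": time; "joint_pos": joint angles; "joint_vel": joint speeds; "joint_efforts": joint torques, N m; "position": TCP position; "eef_rot": TCP orientation; "ft_force": force on the tool from outside, world axes, zero at the start; "ft_torque": the same for the moment, N m; "gripper_width": finger opening in m.
Only numpy, scipy, OpenCV 4.12 (cv2) and the standard library are available. Lean on these libraries where they do the work, as an engineer would, in place of code of your own. Each camera call takes 0.05 s, during which the arm holds its last target. There are 200 camera calls.

## Task

Lock the potting bench's pull-out tray: first roll the knurled wheel on the adjustable wrench clockwise until its two jaws just fit the nut between them, then swing the wrench's handle clockwise, nut and all, until the handle comes up against the upright stop pin. Let go at the end, and leave the white pot and the glass cloche where they stand.

Things in the scene. Friction and masses are not known exactly. Their poses are not given: they have to be found in the camera images.
- wheel (a point): Adjusting wheel (worm) on the steel adjustable wrench: upright knurled cylinder, 24 mm across, 44 to 78 mm above the bench, the tallest part of the wrench, 55 mm from the nut's axis on the handle's line. This point: on its vertical axis, 66 mm above the bench; all else within 45 mm of it stays below 47 mm. Squeeze with 15 to 30 N, twist clockwise seen from above.
- worm (a joint): Angle of that wheel on the wrench, rad, growing clockwise seen from above. It moves both jaws: the gap between them is 42 mm at 0 and shrinks 10 mm per rad, so both jaws touch the 30 mm nut at 1.2, where the wheel goes hard. Starts between 0 and 0.4; stays where it is left (about 0.1 N m of friction).
- handle (a point): Point in the middle of the wrench's steel handle (22 mm wide, 12 mm thick, 75 to 211 mm from the nut's axis): 150 mm from that axis, 37 mm above the bench, free beneath; x runs outward along it, z up. It only swings level about the nut's axis, with 1 to 2 N, and stays put. The stop pin (12 mm thick, 58 mm high, 101 mm from the axis) stops it 0.80 rad (46 degrees) clockwise of its start.
- nut_axis (a point): Centre of the brass hexagon nut (30 mm across flats), 37 mm above the bench, on the upright axis about which nut and wrench turn; z is up, x runs outward along the handle. They sit on a dark steel plate, 8 mm thick, fixed to the bench. At the start two of the nut's flats are parallel to the jaws.
- nut (a joint): How far the nut has been turned clockwise seen from above, rad; 0 at the start. With the jaws fitted it follows the wrench; with open jaws the wrench swings without it.
- pot: White plastic plant pot, 110 mm across and 100 mm high, empty; a bystander. The origin is the centre of its underside.
- cloche: Upturned bell-shaped glass cloche, 120 mm across and 163 mm high; a bystander. The origin is the centre of its underside.

How it is judged:
By the outcome, as a careful person would: the job done as asked, in the order asked, and still so for the second after the job is handed in, with the robot touching nothing.
It also fails if it takes over 43 s, if anything falls off the work surface, if the arm or the gripper's body presses on something with over 40 N, if the wrist force passes 120 N, or if a joint passes its speed limit or range.

## Working session

There is one attempt and no reset: what is moved stays moved. The work goes in short steps, Python scripts to look and compute and a tool call to move; the robot and the scene stay as the last step left them, time stands still between calls to the robot, and variables do not carry over. Pictures are saved under pics/ and viewed, about 8 in all and at most 12, crops included, and the job is handed in when it is done.

Besides the shell and the picture viewer there is one more tool, called after ">>>" by a JSON object that holds its "op" and its "data", one argument or row to a line. servo_tool: Moves the arm, as the interface text tells. Its arguments: {"type":"object","properties":{"deltas":{"type":"array"},"newtons":{"type":"number"}},"required":["deltas"]}

```bash
mkdir -p pics
python3 - <<'E'
from workcell import robot
import cv2,numpy as np
s=robot.get_state();print({k:np.round(v,3).tolist() for k,v in s.items()})
ims=[]
for n in("scene","side","wrist"):
    im=robot.snapshot(n);cv2.imwrite(f"pics/{n}0.png",im[:,:,::-1]);c=robot.camera_info(n);print(n,np.round(c["T"],3).tolist(),np.round(c["camera_matrix"],1).tolist(),c["dist"])
E
```

```text
{'time': 0.0, 'joint_pos': [-85.036, 18.733, -11.094, 60.274, -0.001, 82.311], 'joint_vel': [-0.024, 0.035, 0.068, -0.098, -0.025, 0.07], 'joint_efforts': [-0.0, -44.339, 26.245, 0.015, -0.0, -0.0], 'position': [0.12, -0.536, 0.23], 'eef_rot': [-179.899, -0.012, 12.652], 'ft_force': [-0.613, 0.298, -0.484], 'ft_torque': [-0.028, -0.0, -0.013], 'gripper_width': 0.085}
scene [[0.351, 0.549, -0.759, 1.345], [0.936, -0.185, 0.299, -0.278], [0.024, -0.815, -0.578, 0.681], [0.0, 0.0, 0.0, 1.0]] [[437.5, 0.0, 281.5], [0.0, 437.5, 212.2], [0.0, 0.0, 1.0]] [-0.11126999  0.          0.          0.          0.        ]
side [[-0.968, -0.13, 0.213, 0.295], [-0.249, 0.541, -0.803, 1.009], [-0.012, -0.831, -0.556, 0.771], [0.0, 0.0, 0.0, 1.0]] [[542.0, 0.0, 277.7], [0.0, 542.0, 209.7], [0.0, 0.0, 1.0]] [0.00584026 0.         0.         0.         0.        ]
wrist [[0.219, -0.93, -0.294, 0.196], [-0.976, -0.209, -0.065, -0.519], [-0.001, 0.301, -0.954, 0.374], [0.0, 0.0, 0.0, 1.0]] [[319.1, 0.0, 284.5], [0.0, 319.1, 211.7], [0.0, 0.0, 1.0]] [-0.07287954  0.          0.          0.          0.        ]
```

View pics/scene0.png

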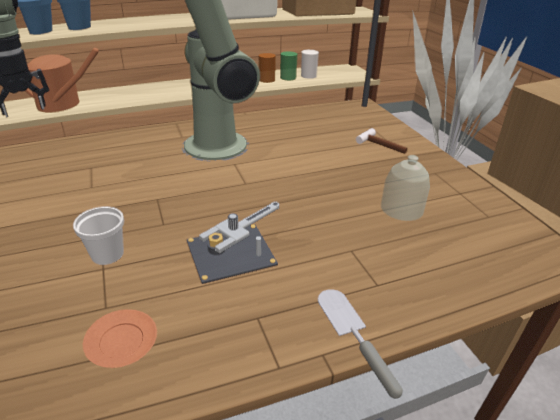

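View pics/side0.png

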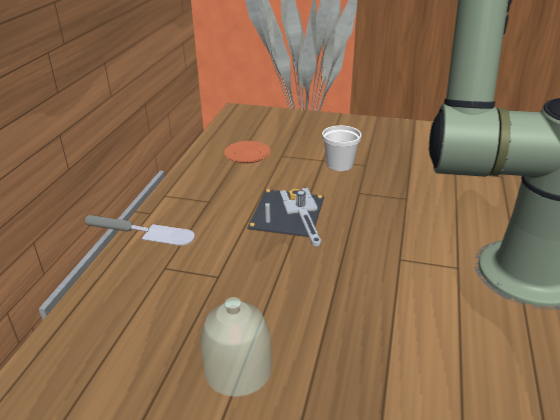

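Scene: wheel near (233,222), nut (216,240), handle end (275,207), pin (258,245). Side: wheel (301,199), handle end (316,240), pin (267,212). Next I'll enlarge both crops.

```bash
cat > h.py <<'E'
from workcell import robot
import cv2,numpy as np
def ray(n,uv,c=None):
    c=c or robot.camera_info(n);T=np.array(c["T"])
    p=cv2.undistortPoints(np.array([[uv]],float),np.array(c["camera_matrix"]),np.array(c["dist"]))[0,0]
    return T[:3,3],T[:3,:3]@np.array([*p,1.])
def plane(n,uv,z,c=None):
    o,d=ray(n,uv,c);return o+d*(z-o[2])/d[2]
def tri(a,b):
    (o1,d1),(o2,d2)=a,b
    t=np.linalg.lstsq(np.c_[d1,-d2],o2-o1,rcond=None)[0]
    p,q=o1+t[0]*d1,o2+t[1]*d2
    return (p+q)/2,np.linalg.norm(p-q)
E
python3 - <<'E'
import cv2,numpy as np
a=cv2.imread("pics/scene0.png")[190:290,180:290];b=cv2.imread("pics/side0.png")[170:260,240:340]
a=cv2.resize(a,None,fx=4,fy=4,interpolation=2);b=cv2.resize(b,(400,360),interpolation=2)
o=np.zeros((400,800,3),np.uint8);o[:,:400]=a[:,:400];o[:360,400:]=b
cv2.imwrite("pics/crop.png",o)
E
```

```text
(no output)
```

View pics/crop.png

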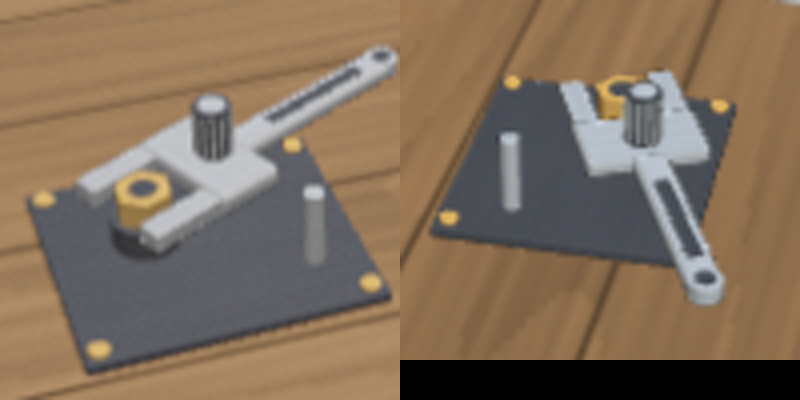

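Crop: wheel top at scene (233,216) and side (300.8,193); nut top (215.8,236.8) and (295.5,191.8); handle-end hole (275.2,204) and (316.5,239.5); pin top (258.5,238) and (267.8,204.5).

Run:
```python
from h import *
P={}
for k,a,b in [("wheel78",(233,216),(300.75,193)),("nut",(215.75,236.75),(295.5,191.75)),("hole",(275.25,204),(316.5,239.5)),("pin58",(258.5,238),(267.75,204.5))]:
    P[k]=tri(ray("scene",a),ray("side",b));print(k,np.round(P[k][0],4),round(P[k][1],4))
n,w,h,p=[P[k][0][:2] for k in("nut","wheel78","hole","pin58")]
ang=lambda v:np.degrees(np.arctan2(v[1],v[0]))
for k,v in(("w-n",w-n),("h-n",h-n),("h-w",h-w),("p-n",p-n)):print(k,np.linalg.norm(v).round(4),ang(v).round(1))
for n_,a,b in(("pot",(103,258),(341,166)),("cloche",(405,213),(237,380))):
    print(n_,plane("scene",a,0).round(3),plane("side",b,0).round(3))
```

```text
wheel78 [ 0.5264 -0.0788  0.0748] 0.0007
nut [ 0.551  -0.1288  0.044 ] 0.0018
hole [0.4618 0.0507 0.0398] 0.002
pin58 [ 0.5995 -0.0401  0.0545] 0.0021
w-n 0.0557 116.2
h-n 0.2004 116.4
h-w 0.1446 116.5
p-n 0.1011 61.3
pot [ 0.491 -0.39   0.   ] [ 0.469 -0.367  0.   ]
cloche [0.562 0.394 0.   ] [0.527 0.429 0.   ]
```

>>> {"op": "servo_tool", "data": {
  "deltas": [
    [0, 0.04, -0.029, 0.005, -7],
    [0, 0.07, -0.05, 0.01, -14],
    [0, 0.1, -0.072, 0.015, -21],
    [0, 0.13, -0.094, 0.02, -28],
    [0, 0.16, -0.115, 0.025, -35],
    [0, 0.19, -0.137, 0.03, -42],
    [0, 0.22, -0.159, 0.035, -49],
    [0, 0.25, -0.18, 0.04, -56]
  ],
  "newtons": 25
}}

```text
time: 0.82
position: [0.3257, -0.3045, 0.191]
eef_rot: [-180.0, -0.0, 69.0]
ft_force: [1.5, -0.3, -0.2]
gripper_width: 0.0856
```

>>> {"op": "servo_tool", "data": {
  "deltas": [
    [0, 0.036, 0.013, 0.006, -6],
    [0, 0.072, 0.026, 0.012, -12],
    [0, 0.107, 0.039, 0.018, -18],
    [0, 0.143, 0.052, 0.024, -24],
    [0, 0.179, 0.066, 0.03, -30],
    [0, 0.215, 0.079, 0.036, -36],
    [0, 0.251, 0.092, 0.042, -42],
    [0, 0.286, 0.105, 0.048, -48]
  ]
}}

```text
time: 1.48
position: [0.5278, -0.0762, 0.1428]
eef_rot: [-180.0, -0.0, 117.0]
ft_force: [0.5, -0.8, 0.1]
gripper_width: 0.0858
```

Run:
```python
from h import *
s=robot.get_state();print(s["time"],s["position"],s["eef_rot"],s["joint_pos"],s["ft_force"],s["ft_torque"])
im=robot.snapshot("wrist");s=robot.get_state();c=robot.camera_info("wrist");print(s["position"],s["eef_rot"])
import pickle;pickle.dump(c,open("c1.pkl","wb"))
cv2.imwrite("pics/w1.png",im[:,:,::-1])
```

```text
1.4833 [ 0.52775915 -0.07619194  0.14281269] [-1.79988787e+02 -9.84249955e-03  1.16977840e+02] [-1.61483541e+01  2.13661668e+01 -2.10546348e+01  4.75941105e+01
 -4.81582680e-04  4.68738052e+01] [ 0.53566742 -0.83642902  0.13300933] [ 0.00479453 -0.0476232   0.00468137]
[ 0.531542   -0.07161001  0.14199054] [ 1.79737309e+02 -1.34661584e-01  1.17492298e+02]
```

View pics/w1.png

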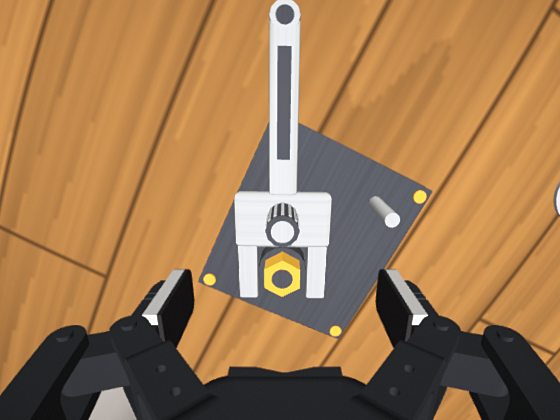

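Wrist view: wheel top centre (281,232), nut top (282,280), handle hole (285,13), pin top (392,220). The arm was still settling, so I'll remeasure now that it's at rest.

Run:
```python
from h import *
a=cv2.imread("pics/w1.png")
robot.snapshot("wrist")
c=robot.camera_info("wrist");s=robot.get_state();im=robot.snapshot("wrist");s2=robot.get_state();print(s["position"],s2["position"],s2["eef_rot"])
b=np.ascontiguousarray(im[:,:,::-1]);cv2.imwrite("pics/w2.png",b)
def find(u,v,r=16):
    t=a[max(v-r,0):v+r,u-r:u+r];m=cv2.matchTemplate(b,t,cv2.TM_CCOEFF_NORMED);_,q,_,l=cv2.minMaxLoc(m);return (l[0]+r,l[1]+v-max(v-r,0)),q
P={}
for k,u,v,z in(("wheel",281,232,.078),("nut",282,280,.044),("hole",285,13,.043),("pin",392,220,.058)):
    (uv,q)=find(u,v,12 if v>13 else 13);P[k]=plane("wrist",uv,z,c);print(k,uv,round(q,2),P[k].round(4))
for k in P:
    d=(P[k]-P["nut"])[:2];print(k,np.linalg.norm(d).round(4),np.degrees(np.arctan2(d[1],d[0])).round(1))
th=np.radians(s2["eef_rot"][2]);d=P["wheel"][:2]-s2["position"][:2]
print("tool dx,dy",d@[np.cos(th),np.sin(th)],d@[np.sin(th),-np.cos(th)])
```

```text
[ 0.52923617 -0.0742289   0.14217318] [ 0.52758035 -0.07600672  0.142386  ] [-1.79950754e+02 -4.53984974e-02  1.16884631e+02]
wheel (278, 234) 0.98 [ 0.5274 -0.0799  0.078 ]
nut (279, 282) 0.98 [ 0.5535 -0.1311  0.044 ]
hole (282, 15) 0.99 [0.4634 0.0515 0.043 ]
pin (389, 222) 1.0 [ 0.6015 -0.04    0.058 ]
wheel 0.0575 117.0
nut 0.0 0.0
hole 0.2037 116.3
pin 0.103 62.2
tool dx,dy -0.003383713612412587 -0.0019068971942140206
```

>>> {"op": "servo_tool", "data": {
  "deltas": [
    [0, -0.001, 0, 0.03, 0],
    [0, -0.001, 0, 0.06, 0],
    [0, -0.001, 0, 0.08, 0],
    [0, -0.001, 0, 0.092, 0],
    [0, -0.001, 0, 0.092, 0],
    [100, -0.001, 0, 0.092, 0],
    [255, -0.001, 0, 0.092, 0],
    [255, -0.001, 0, 0.092, 0]
  ],
  "newtons": 25
}}

```text
time: 2.3
position: [0.5282, -0.0798, 0.0526]
eef_rot: [179.9, 0.1, 116.6]
ft_force: [0.8, -0.2, 0.2]
gripper_width: 0.0516
```

>>> {"op": "servo_tool", "data": {
  "deltas": [
    [255, 0, 0, 0, 0],
    [255, 0, 0, 0, 0],
    [255, 0, 0, 0, 0],
    [255, 0, 0, 0, 0],
    [255, 0, 0, 0, 0],
    [255, 0, 0, 0, 0]
  ]
}}

```text
time: 2.8
position: [0.5278, -0.0794, 0.0523]
eef_rot: [180.0, 0.1, 116.6]
ft_force: [-1.8, -0.2, 5.5]
gripper_width: 0.0229
```

Run:
```python
from h import *
s=robot.get_state();print({k:np.round(v,3).tolist() for k,v in s.items()})
```

```text
{'time': 2.8, 'joint_pos': [-16.456, 27.83, -26.64, 35.45, -0.038, 46.91], 'joint_vel': [-0.026, 0.103, -0.001, -0.061, 0.047, -0.035], 'joint_efforts': [0.475, -43.439, 19.188, -0.601, 0.274, -0.121], 'position': [0.528, -0.079, 0.052], 'eef_rot': [179.968, 0.082, 116.634], 'ft_force': [-1.752, -0.174, 5.472], 'ft_torque': [-0.154, 0.389, -0.093], 'gripper_width': 0.023}
```

>>> {"op": "servo_tool", "data": {
  "deltas": [
    [255, 0, 0, 0, 5],
    [255, 0, 0, 0, 10],
    [255, 0, 0, 0, 15],
    [255, 0, 0, 0, 20],
    [255, 0, 0, 0, 25],
    [255, 0, 0, 0, 30],
    [255, 0, 0, 0, 35],
    [255, 0, 0, 0, 40]
  ]
}}

```text
time: 3.47
position: [0.5283, -0.0791, 0.0523]
eef_rot: [179.9, 0.0, 76.4]
ft_force: [0.4, 0.1, 5.2]
gripper_width: 0.0231
```

>>> {"op": "servo_tool", "data": {
  "deltas": [
    [255, 0, 0, 0, 0],
    [255, 0, 0, 0, 0],
    [255, 0, 0, 0, 0]
  ]
}}

```text
time: 3.72
position: [0.5283, -0.0791, 0.0523]
eef_rot: [179.9, -0.0, 76.8]
ft_force: [0.0, -0.4, 5.1]
gripper_width: 0.023
```

```bash
cat > st.py <<'E'
from h import *
s=robot.get_state();print(s["time"],*[np.round(s[k],3).tolist() for k in("position","eef_rot","ft_force","ft_torque","gripper_width","joint_pos")])
E
python3 st.py
```

```text
3.7167 [0.528, -0.079, 0.052] [179.877, -0.004, 76.76] [0.03, -0.374, 5.062] [0.089, 0.094, -0.053] 0.023 [-16.445, 27.838, -26.621, 35.418, 0.011, 86.795]
```

>>> {"op": "servo_tool", "data": {
  "deltas": [
    [255, 0, 0, 0, 3],
    [255, 0, 0, 0, 6],
    [255, 0, 0, 0, 6],
    [255, 0, 0, 0, 6]
  ]
}}

```text
time: 4.05
position: [0.5283, -0.0792, 0.0523]
eef_rot: [179.9, -0.0, 70.8]
ft_force: [-0.5, 0.0, 5.8]
gripper_width: 0.023
```

```bash
python3 st.py
```

```text
4.05 [0.528, -0.079, 0.052] [179.878, -0.018, 70.755] [-0.476, 0.028, 5.758] [0.075, 0.105, -0.066] 0.023 [-16.448, 27.839, -26.621, 35.417, 0.012, 92.797]
```

>>> {"op": "servo_tool", "data": {
  "deltas": [
    [255, 0, 0, 0, 3],
    [255, 0, 0, 0, 6],
    [255, 0, 0, 0, 6],
    [255, 0, 0, 0, 6]
  ]
}}

```text
time: 4.38
position: [0.5283, -0.0791, 0.0523]
eef_rot: [179.9, -0.0, 64.8]
ft_force: [-0.3, 0.9, 6.1]
gripper_width: 0.0232
```

```bash
python3 st.py
```

```text
4.3833 [0.528, -0.079, 0.052] [179.881, -0.032, 64.756] [-0.253, 0.912, 6.06] [0.134, 0.15, -0.023] 0.023 [-16.446, 27.838, -26.62, 35.419, 0.013, 98.798]
```

>>> {"op": "servo_tool", "data": {
  "deltas": [
    [255, 0, 0, 0, 3],
    [255, 0, 0, 0, 5],
    [255, 0, 0, 0, 5],
    [255, 0, 0, 0, 5]
  ]
}}

```text
time: 4.72
position: [0.5283, -0.0791, 0.0523]
eef_rot: [179.9, -0.0, 59.8]
ft_force: [-0.0, -0.0, 5.9]
gripper_width: 0.0232
```

```bash
python3 st.py;python3 - <<'E'
from h import *
cv2.imwrite("pics/w3.png",robot.snapshot("wrist")[:,:,::-1])
E
```

```text
4.7167 [0.528, -0.079, 0.052] [179.884, -0.04, 59.76] [-0.048, -0.012, 5.926] [0.086, 0.141, -0.021] 0.023 [-16.446, 27.841, -26.62, 35.417, 0.012, 103.794]
```

View pics/w3.png

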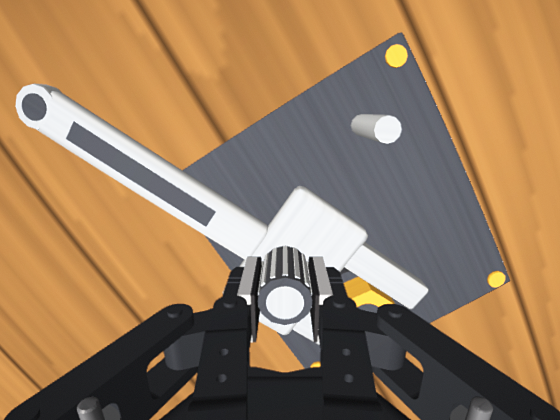

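The wrist view shows the pads gripping the wheel at (285,295). The handle hasn't moved, and the visible jaw at (390,275) is close to the nut. I'll keep twisting in small steps.

>>> {"op": "servo_tool", "data": {
  "deltas": [
    [255, 0, 0, 0, 2],
    [255, 0, 0, 0, 4],
    [255, 0, 0, 0, 4],
    [255, 0, 0, 0, 4]
  ]
}}

```text
time: 5.1
position: [0.5283, -0.0792, 0.0523]
eef_rot: [179.9, -0.0, 55.8]
ft_force: [-0.3, -0.6, 6.5]
gripper_width: 0.0232
```

```bash
python3 st.py
```

```text
5.1 [0.528, -0.079, 0.052] [179.885, -0.048, 55.757] [-0.338, -0.565, 6.522] [0.072, 0.101, -0.037] 0.023 [-16.448, 27.841, -26.621, 35.414, 0.011, 107.794]
```

>>> {"op": "servo_tool", "data": {
  "deltas": [
    [255, 0, 0, 0, 2],
    [255, 0, 0, 0, 4],
    [255, 0, 0, 0, 4],
    [255, 0, 0, 0, 4]
  ]
}}

```text
time: 5.43
position: [0.5284, -0.0792, 0.0523]
eef_rot: [179.9, -0.1, 51.8]
ft_force: [0.8, -0.1, 6.2]
gripper_width: 0.0229
```

```bash
python3 st.py
```

```text
5.4333 [0.528, -0.079, 0.052] [179.887, -0.058, 51.758] [0.786, -0.068, 6.211] [0.12, 0.026, -0.036] 0.023 [-16.446, 27.84, -26.619, 35.414, 0.012, 111.796]
```

>>> {"op": "servo_tool", "data": {
  "deltas": [
    [255, 0, 0, 0, 2],
    [255, 0, 0, 0, 4],
    [255, 0, 0, 0, 4],
    [255, 0, 0, 0, 4]
  ]
}}

```text
time: 5.77
position: [0.5283, -0.0791, 0.0523]
eef_rot: [179.9, -0.1, 47.8]
ft_force: [0.1, 1.2, 5.2]
gripper_width: 0.0231
```

```bash
python3 st.py
```

```text
5.7667 [0.528, -0.079, 0.052] [179.893, -0.064, 47.762] [0.067, 1.197, 5.205] [0.094, 0.055, -0.055] 0.023 [-16.445, 27.84, -26.619, 35.416, 0.011, 115.794]
```

>>> {"op": "servo_tool", "data": {
  "deltas": [
    [255, 0, 0, 0, 2],
    [255, 0, 0, 0, 3],
    [255, 0, 0, 0, 3],
    [255, 0, 0, 0, 3]
  ]
}}

```text
time: 6.1
position: [0.5284, -0.0792, 0.0523]
eef_rot: [179.9, -0.1, 44.8]
ft_force: [-0.1, 0.3, 6.2]
gripper_width: 0.0234
```

```bash
python3 st.py
```

```text
6.1 [0.528, -0.079, 0.052] [179.894, -0.07, 44.776] [-0.108, 0.273, 6.2] [0.058, 0.142, 0.08] 0.023 [-16.444, 27.841, -26.619, 35.414, 0.011, 118.78]
```

>>> {"op": "servo_tool", "data": {
  "deltas": [
    [255, 0, 0, 0, 2],
    [255, 0, 0, 0, 3],
    [255, 0, 0, 0, 3],
    [255, 0, 0, 0, 3]
  ]
}}

```text
time: 6.43
position: [0.5286, -0.0791, 0.0523]
eef_rot: [179.9, -0.1, 41.8]
ft_force: [-0.1, 0.8, 4.3]
gripper_width: 0.0231
```

```bash
python3 st.py
```

```text
6.4333 [0.529, -0.079, 0.052] [179.893, -0.1, 41.79] [-0.081, 0.791, 4.331] [0.055, 0.018, 0.096] 0.023 [-16.439, 27.844, -26.613, 35.4, 0.029, 121.772]
```

>>> {"op": "servo_tool", "data": {
  "deltas": [
    [255, 0, 0, 0, 2],
    [255, 0, 0, 0, 3],
    [255, 0, 0, 0, 3],
    [255, 0, 0, 0, 3]
  ]
}}

```text
time: 6.77
position: [0.5289, -0.0789, 0.0523]
eef_rot: [179.9, -0.1, 38.8]
ft_force: [1.5, 0.9, 6.5]
gripper_width: 0.0232
```

```bash
python3 st.py;python3 - <<'E'
from h import *
cv2.imwrite("pics/w4.png",robot.snapshot("wrist")[:,:,::-1])
E
```

```text
6.7667 [0.529, -0.079, 0.052] [179.89, -0.147, 38.779] [1.5, 0.87, 6.513] [0.288, -0.18, 0.165] 0.023 [-16.434, 27.848, -26.598, 35.38, 0.058, 124.787]
```

View pics/w4.png

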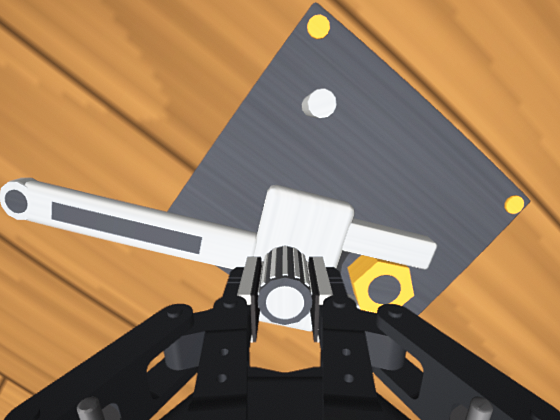

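The torque about z is rising (0.08, then 0.10, then 0.165). In the picture the jaw edge at (390,262) lies right next to the nut at (385,285). I'll twist further to confirm the wheel is hard.

>>> {"op": "servo_tool", "data": {
  "deltas": [
    [255, 0, 0, 0, 2],
    [255, 0, 0, 0, 4],
    [255, 0, 0, 0, 4],
    [255, 0, 0, 0, 4]
  ],
  "newtons": 30
}}

```text
time: 7.15
position: [0.5293, -0.0788, 0.0523]
eef_rot: [179.9, -0.2, 34.8]
ft_force: [2.8, 1.2, 7.3]
gripper_width: 0.023
```

```bash
python3 st.py
```

```text
7.15 [0.529, -0.079, 0.052] [179.899, -0.205, 34.814] [2.842, 1.2, 7.315] [0.4, -0.521, 0.256] 0.023 [-16.424, 27.856, -26.582, 35.354, 0.097, 128.763]
```

>>> {"op": "servo_tool", "data": {
  "deltas": [
    [255, 0, 0, 0, 2],
    [255, 0, 0, 0, 4],
    [255, 0, 0, 0, 4],
    [255, 0, 0, 0, 4]
  ]
}}

```text
time: 7.48
position: [0.5297, -0.0786, 0.0523]
eef_rot: [179.9, -0.3, 30.8]
ft_force: [4.6, 3.4, 5.7]
gripper_width: 0.0233
```

```bash
python3 st.py
```

```text
7.4833 [0.53, -0.079, 0.052] [179.911, -0.254, 30.848] [4.573, 3.381, 5.665] [0.651, -0.836, 0.313] 0.023 [-16.415, 27.864, -26.568, 35.33, 0.126, 132.737]
```

The torque now climbs to 0.31 N m with a growing sideways force, so the wheel is hard against the nut. I'll release and rise to check the fit from above.

>>> {"op": "servo_tool", "data": {
  "deltas": [
    [0, 0, 0, 0, 0],
    [0, 0, 0, 0, 0],
    [0, 0, 0, 0, 0],
    [0, 0, 0, 0, 0],
    [0, 0, 0, -0.03, 0],
    [0, 0, 0, -0.06, 0],
    [0, 0, 0, -0.09, -7],
    [0, 0, 0, -0.092, -14]
  ]
}}

```text
time: 8.15
position: [0.53, -0.08, 0.1482]
eef_rot: [179.6, -0.2, 45.0]
ft_force: [1.3, -0.5, 0.4]
gripper_width: 0.0859
```

>>> {"op": "servo_tool", "data": {
  "deltas": [
    [0, 0, 0, 0, -7],
    [0, 0, 0, 0, -14],
    [0, 0, 0, 0, -21],
    [0, 0, 0, 0, -28],
    [0, 0, 0, 0, -35],
    [0, 0, 0, 0, -42],
    [0, 0, 0, 0, -49],
    [0, 0, 0, 0, -56]
  ]
}}

```text
time: 8.82
position: [0.5267, -0.0791, 0.1428]
eef_rot: [-179.9, -0.0, 101.0]
ft_force: [0.2, 0.2, -0.8]
gripper_width: 0.0853
```

>>> {"op": "servo_tool", "data": {
  "deltas": [
    [0, 0, 0, 0, -7],
    [0, 0, 0, 0, -14],
    [0, 0, 0, 0, -15],
    [0, 0, 0, 0, -15],
    [0, 0, 0, 0, -15],
    [0, 0, 0, 0, -15]
  ]
}}

```text
time: 9.32
position: [0.5272, -0.079, 0.1431]
eef_rot: [-180.0, -0.0, 115.6]
ft_force: [0.4, -0.5, -0.5]
gripper_width: 0.0857
```

```bash
python3 st.py;python3 - <<'E'
from h import *
import pickle
c=robot.camera_info("wrist");im=robot.snapshot("wrist");pickle.dump(c,open("c5.pkl","wb"))
cv2.imwrite("pics/w5.png",im[:,:,::-1])
E
python3 st.py
```

```text
9.3167 [0.527, -0.079, 0.143] [-179.979, -0.01, 115.553] [0.428, -0.543, -0.472] [0.018, -0.044, 0.061] 0.086 [-16.46, 21.337, -21.046, 47.639, -0.006, 47.987]
9.3667 [0.527, -0.079, 0.143] [-179.986, -0.007, 115.574] [0.347, 0.797, 0.1] [0.022, -0.011, 0.007] 0.086 [-16.46, 21.332, -21.044, 47.639, -0.004, 47.967]
```

View pics/w5.png

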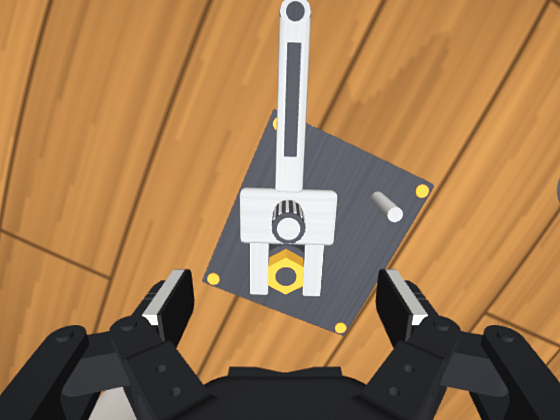

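The wrist view shows both jaws against the nut's flats at (286,275). The wheel top is at (288,230), the hole at (295,11) and the pin at (395,214). I'll check the gap and handle angle in numbers.

Run:
```python
from h import *
import pickle
c=pickle.load(open("c5.pkl","rb"));b=cv2.imread("pics/w5.png").astype(int)
for v in(268,275,284):print(v,[(u,tuple(b[v,u])) for u in list(range(262,272))+list(range(299,309))])
n,w,h=[plane("wrist",p,z,c)[:2] for p,z in(((286,276),.044),((288,230),.078),((295,11),.043))]
print(n,w,h)
for d in(w-n,h-n):print(np.linalg.norm(d),np.degrees(np.arctan2(d[1],d[0])))
```

```text
268 [(262, (np.int64(242), np.int64(239), np.int64(237))), (263, (np.int64(243), np.int64(240), np.int64(238))), (264, (np.int64(243), np.int64(241), np.int64(239))), (265, (np.int64(244), np.int64(241), np.int64(239))), (266, (np.int64(246), np.int64(240), np.int64(238))), (267, (np.int64(248), np.int64(236), np.int64(237))), (268, (np.int64(122), np.int64(230), np.int64(254))), (269, (np.int64(83), np.int64(232), np.int64(254))), (270, (np.int64(91), np.int64(232), np.int64(253))), (271, (np.int64(90), np.int64(231), np.int64(253))), (299, (np.int64(92), np.int64(231), np.int64(253))), (300, (np.int64(92), np.int64(232), np.int64(253))), (301, (np.int64(90), np.int64(232), np.int64(253))), (302, (np.int64(84), np.int64(233), np.int64(254))), (303, (np.int64(107), np.int64(231), np.int64(255))), (304, (np.int64(248), np.int64(236), np.int64(237))), (305, (np.int64(243), np.int64(237), np.int64(235))), (306, (np.int64(242), np.int64(239), np.int64(235))), (307, (np.int64(239), np.int64(236), np.int64(234))), (308, (np.int64(240), np.int64(238), np.int64(235)))]
275 [(262, (np.int64(2
[... 1588 characters left out ...]
4(253))), (299, (np.int64(88), np.int64(229), np.int64(253))), (300, (np.int64(87), np.int64(230), np.int64(253))), (301, (np.int64(83), np.int64(232), np.int64(254))), (302, (np.int64(101), np.int64(232), np.int64(255))), (303, (np.int64(210), np.int64(232), np.int64(242))), (304, (np.int64(244), np.int64(235), np.int64(233))), (305, (np.int64(243), np.int64(238), np.int64(235))), (306, (np.int64(240), np.int64(236), np.int64(234))), (307, (np.int64(239), np.int64(237), np.int64(234))), (308, (np.int64(241), np.int64(238), np.int64(236)))]
[ 0.55295469 -0.12944975] [ 0.53029816 -0.07938875] [0.47148164 0.05466696]
0.05494927120636935 114.35048738500538
0.20133758566898002 113.86975750118766
```

The gap is zero on both sides: nut and jaw pixels meet at columns 267/268 and 303/304. The handle is at about 114° and the stop is expected near 70.6°. Moving to the handle.

>>> {"op": "servo_tool", "data": {
  "deltas": [
    [0, 0.035, 0.002, 0, 1.5],
    [0, 0.07, 0.004, 0, 1.5],
    [0, 0.094, 0.006, 0.01, 1.5],
    [0, 0.094, 0.006, 0.04, 1.5],
    [0, 0.094, 0.006, 0.075, 1.5],
    [0, 0.094, 0.006, 0.105, 1.5],
    [0, 0.094, 0.006, 0.121, 1.5],
    [0, 0.094, 0.006, 0.121, 1.5]
  ],
  "newtons": 20
}}

```text
time: 10.03
position: [0.489, 0.0088, 0.0191]
eef_rot: [-179.7, -0.2, 114.1]
ft_force: [-0.6, 0.4, 0.8]
gripper_width: 0.0852
```

>>> {"op": "servo_tool", "data": {
  "deltas": [
    [165, 0, 0, 0, 0],
    [165, 0, 0, 0, 0],
    [165, 0, 0, 0, 0],
    [165, 0, 0, 0, 0],
    [165, 0, 0, 0, 0]
  ]
}}

```text
time: 10.45
position: [0.493, 0.0082, 0.0234]
eef_rot: [179.9, 0.1, 114.1]
ft_force: [-0.6, 0.2, 0.5]
gripper_width: 0.0303
```

```bash
python3 st.py;python3 - <<'E'
import numpy as np
r=.15;a0=114.1
for d in range(5,51,5):
    t=np.radians(d); print(d,(r*(np.cos(t)-1)).round(4),(r*np.sin(t)).round(4))
E
```

```text
10.45 [0.493, 0.008, 0.023] [179.893, 0.067, 114.144] [-0.6, 0.186, 0.531] [0.02, -0.016, -0.047] 0.03 [-7.636, 27.079, -34.167, 28.628, -0.0, 58.22]
5 -0.0006 0.0131
10 -0.0023 0.026
15 -0.0051 0.0388
20 -0.009 0.0513
25 -0.0141 0.0634
30 -0.0201 0.075
35 -0.0271 0.086
40 -0.0351 0.0964
45 -0.0439 0.1061
50 -0.0536 0.1149
```

>>> {"op": "servo_tool", "data": {
  "deltas": [
    [165, 0, 0.008, 0, 3],
    [165, -0.001, 0.016, 0, 6],
    [165, -0.002, 0.0235, 0, 9],
    [165, -0.003, 0.031, 0, 12],
    [165, -0.005, 0.039, 0, 15],
    [165, -0.007, 0.046, 0, 18],
    [165, -0.01, 0.054, 0, 21],
    [165, -0.013, 0.061, 0, 24]
  ]
}}

```text
time: 11.12
position: [0.5533, 0.0214, 0.0228]
eef_rot: [-180.0, 0.0, 90.0]
ft_force: [-0.2, -0.2, 1.2]
gripper_width: 0.0305
```

>>> {"op": "servo_tool", "data": {
  "deltas": [
    [165, 0, 0.005, 0, 2],
    [165, 0, 0.01, 0, 4],
    [165, -0.001, 0.016, 0, 6],
    [165, -0.0015, 0.021, 0, 8],
    [165, -0.002, 0.026, 0, 10],
    [165, -0.003, 0.031, 0, 12],
    [165, -0.004, 0.036, 0, 14],
    [165, -0.005, 0.039, 0, 15]
  ]
}}

```text
time: 11.78
position: [0.5924, 0.0165, 0.0227]
eef_rot: [180.0, -0.0, 75.1]
ft_force: [-0.2, 1.5, -0.4]
gripper_width: 0.0303
```

```bash
python3 st.py;python3 - <<'E'
from h import *
cv2.imwrite("pics/w6.png",robot.snapshot("wrist")[:,:,::-1])
E
```

```text
11.7833 [0.592, 0.016, 0.023] [179.989, -0.008, 75.072] [-0.225, 1.495, -0.385] [0.146, 0.205, -0.006] 0.03 [-5.546, 35.095, -18.509, 36.384, 0.006, 99.382]
```

View pics/w6.png

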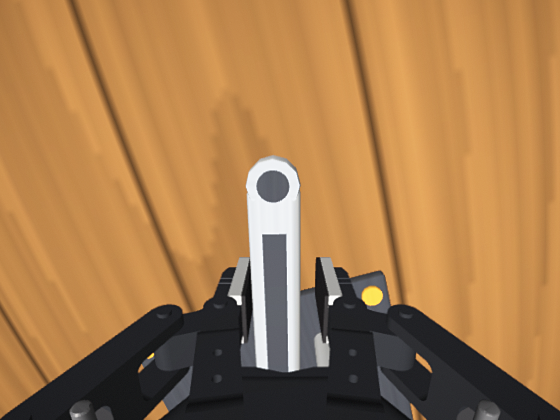

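The handle sits between the fingers against the left pad, with its hole at (272,185), and it's following. I'll continue gently to the pin.

>>> {"op": "servo_tool", "data": {
  "deltas": [
    [165, 0, 0.0025, 0, 1],
    [165, 0, 0.005, 0, 2],
    [165, 0, 0.008, 0, 3],
    [165, 0, 0.0105, 0, 4],
    [165, 0, 0.0105, 0, 4]
  ]
}}

```text
time: 12.25
position: [0.6029, 0.0136, 0.0224]
eef_rot: [180.0, -0.0, 71.1]
ft_force: [0.3, -0.7, 1.2]
gripper_width: 0.0298
```

>>> {"op": "servo_tool", "data": {
  "deltas": [
    [165, 0, 0.0025, 0, 1],
    [165, 0, 0.005, 0, 2],
    [165, 0, 0.005, 0, 2]
  ]
}}

```text
time: 12.5
position: [0.6061, 0.0124, 0.022]
eef_rot: [-179.9, 0.0, 69.1]
ft_force: [-3.2, 0.5, 2.4]
gripper_width: 0.0303
```

>>> {"op": "servo_tool", "data": {
  "deltas": [
    [165, 0, 0.0025, 0, 0],
    [165, 0, 0.004, 0, 0],
    [165, 0, 0.004, 0, 0]
  ]
}}

```text
time: 12.75
position: [0.6062, 0.0124, 0.0216]
eef_rot: [-179.5, 0.0, 69.2]
ft_force: [-11.8, 3.2, 9.3]
gripper_width: 0.0303
```

Contact with the pin: the tool has stopped moving and the push has risen to 12 N. Letting go and rising.

>>> {"op": "servo_tool", "data": {
  "deltas": [
    [165, 0, -0.002, 0, 0],
    [120, 0, -0.004, 0, 0],
    [0, 0, -0.004, 0, 0],
    [0, 0, -0.004, 0, 0],
    [0, 0, -0.004, 0, 0],
    [0, 0, -0.004, -0.03, 0],
    [0, 0, -0.004, -0.07, 0],
    [0, 0, -0.004, -0.11, 0]
  ]
}}

```text
time: 13.42
position: [0.6062, 0.0121, 0.1325]
eef_rot: [-179.9, 0.0, 69.1]
ft_force: [0.9, -0.6, 0.3]
gripper_width: 0.0853
```

>>> {"op": "servo_tool", "data": {
  "deltas": [
    [0, -0.035, 0, -0.02, 0],
    [0, -0.07, 0, -0.02, 0],
    [0, -0.09, 0, -0.02, 0],
    [0, -0.09, 0, -0.02, 0],
    [0, -0.09, 0, -0.02, 0],
    [0, -0.09, 0, -0.02, 0]
  ]
}}

```text
time: 13.92
position: [0.5753, -0.0716, 0.1523]
eef_rot: [180.0, -0.0, 69.1]
ft_force: [0.3, 0.9, -0.5]
gripper_width: 0.0854
```

```bash
python3 st.py;python3 - <<'E'
from h import *
import pickle
c=robot.camera_info("wrist");im=robot.snapshot("wrist");pickle.dump(c,open("c7.pkl","wb"))
cv2.imwrite("pics/w7.png",im[:,:,::-1])
cv2.imwrite("pics/scene7.png",robot.snapshot("scene")[:,:,::-1])
E
```

```text
13.9167 [0.575, -0.072, 0.152] [179.984, -0.032, 69.144] [0.316, 0.943, -0.465] [0.017, -0.024, -0.005] 0.085 [-14.408, 25.34, -13.201, 51.439, 0.03, 96.448]
```

View pics/w7.png

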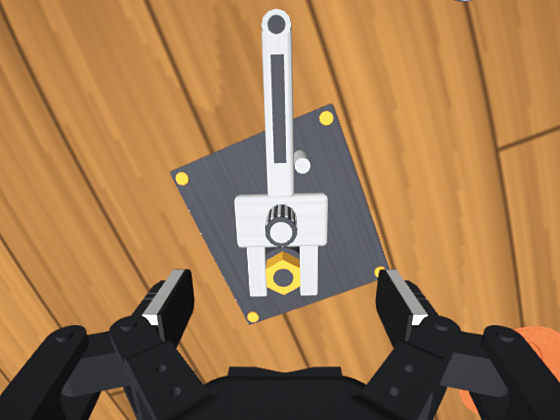

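View pics/scene7.png

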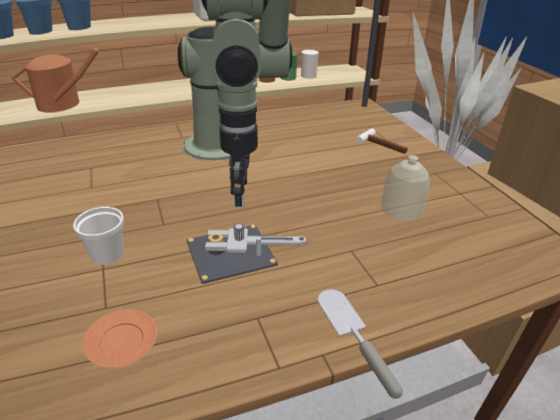

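The handle at (280,160) lies against the pin at (302,162), the nut's flats fill the jaws at (283,277), and the pot and cloche are where they were. One number check, then hand in.

Run:
```python
from h import *
import pickle
c=pickle.load(open("c7.pkl","rb"));b=cv2.imread("pics/w7.png").astype(int)
n,h=[plane("wrist",p,z,c)[:2] for p,z in(((283,278),.044),((277,23),.043))]
d=h-n;print(n,np.linalg.norm(d),np.degrees(np.arctan2(d[1],d[0])))
print(b[278,260:306,0].tolist())
print(robot.sign_off())
```

```text
[ 0.55139247 -0.13041104] 0.20284637066541059 70.28029750230861
[241, 241, 242, 244, 245, 220, 112, 81, 86, 87, 87, 87, 89, 103, 105, 108, 109, 108, 108, 106, 105, 105, 104, 106, 104, 103, 105, 106, 106, 105, 106, 109, 108, 98, 88, 87, 90, 91, 86, 89, 182, 249, 242, 238, 239, 241]
the job is handed in; nothing more can be done
None
```

I rolled the wrench's wheel clockwise until it went hard on the nut, swung the handle clockwise to the stop pin, let go and moved clear. I handed the job in at about 14 s of the 43 s allowed; no verdict was reported.

- **Jaws:** after the wheel and again at the end, the wrist picture showed no gap between either jaw and the nut. The twist torque had climbed to 0.31 N m by the time I stopped.
- **Handle:** it measured 70.3° at the end, against about 70.6° expected at the stop. The push rose to 12 N on contact with the pin, and the handle stayed against it after release.
- **Nut:** its flats were still square to the jaws at the end, so it turned with the wrench.
- **Pot and cloche:** I only compared the scene pictures by eye, and both look unmoved.

**Extra twist:** I turned the gripper about 86°, though the wheel needed at most 69°. The rest went into pads slipping and into swinging the wrench about 2° clockwise before the main swing. The jaws were already on the nut by then, as far as the torque showed.

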